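# Run the phone test sled home

### The arm

A 6-joint arm with a two-finger parallel gripper is mounted at the origin on the work surface. World frame = base frame: x ahead of the robot, y to its left, z up, the work surface at z = 0. Lengths are in m, angles in rad, forces in N, time in s.
With the tool pointing down it reaches from about 0.25 to 0.725 m from the base axis. Payload 4 kg.
Tool frame: the origin (TCP) lies at the very end of the fingers, on their centre line; the grasp point (between the pads) lies 19 mm behind it; z points along the fingers, y is the line along which they close (so a half turn about z gives the same grasp; the last joint's range is limited). The gripper opens to 85 mm and grips with 20 to 120 N. Pads are 22 mm wide; open, the fingers measure 114 mm over their backs; the gripper's body (76 mm by 85 mm) begins 54 mm behind the grasp point. The pads swing forward as they close: fully open they stand 13 mm farther back than shut.
Start: joints at [-1.343, 0.241, 0.005, 1.335, 0, 1.571], TCP at [0.113, -0.487, 0.231] pointing down, gripper open.
Joint ranges: [-2.72, 2.72], [-1.05, 1.87], [-1.09, 1.28], [-1.99, 2.15], [-1.42, 1.44], [-3.14, 3.14]. Speed limits (rad/s): [2.79, 2.79, 3.14, 3.14, 3.14, 3.14].

### API

Orientations are given as a unit quaternion [x, y, z, w].
In Python, from workcell import * gives the robot as it stands. The module is installed in compiled form; this text tells all that it offers.
- The arm moves only by the tool send_rows, never from a script. Its argument "steps" is text: rows parted by semicolons, each of 7 numbers parted by spaces: the opening, from -1 (shut) to 1 (fully open), then the shift along the world's x, y, z in m, then the turn, a rotation vector about the world's x, y, z in rad. A call has exactly 5 rows; each row shifts and turns the commanded pose from where the row before left it; what a row does not reach is not made up. A row lasts 1/12 s, in which the tool goes at most 41.7 mm and 7.16 degrees, less where a joint would pass 70% of its speed; a pose out of reach is approached as far as the arm can. A call is refused whole if a number of a shift passes 0.0417 or a number of a turn 0.125, either way. A call with a gripper value outside its range is refused whole. The fingers move at their own pace and stop on an object; the grip force is fixed at half the most. Time passes only in rows, so rows that do not move let the fingers close, or fill a call up. It gives the time, the measured TCP pose, the force, the opening and the grip force at its end, in the units of the state.
- get_obs(): the state, without advancing time (a new reading comes with each control period).
- camera(name): name is "scene" or "top" or "wrist"; returns a dict with "frame" (384x512x3 uint8, red, green, blue), "range_z" (384x512 float32, m along the optical axis (not along the pixel's ray), 0 where there is no reading), "camera_matrix" (3x3 intrinsics, pixels), "extrinsics" (4x4, takes a point from world to camera coordinates); the wrist camera has in their place "T_tool_cam" (4x4, takes a point from camera to tool coordinates, whose origin is the TCP and whose axes are the flange's). Camera axes: x right, y down, z forward; pixel columns grow to the right and rows downward; lengths in m; the calibration is good to about 2 mm. A picture is of the moment at which its call begins: read the wrist's pose just before it.
- job_done(): hands the job in; it is judged then, once.
The state is a dict: "clock": time; "joint_pos": joint angles; "joint_vel": joint speeds; "tau": joint torques, N m; "eef_pos": TCP position; "tool_rot": TCP orientation; "ft_force": force on the tool from outside, world axes, zero at the start; "ft_torque": the same for the moment, N m; "grip_width": finger opening in m; "grasp_force": force on a finger pad.
Only numpy, scipy, OpenCV 4.12 (cv2) and the standard library are available. Lean on these libraries where they do the work, as an engineer would, in place of code of your own. Each camera call takes 0.05 s, during which the arm holds its last target. There are 200 camera calls.

### The job

A screw tin has been left standing in the path of the sled on the phone test jig. Stand the tin upright in the empty grey tray and let go of it; then push the sled's palm plate all the way in until the phone's end is home against the contact block, keep it there for about a second, and let the sled spring fully back. Do not knock anything over.

Things in the scene. Friction and masses are not known exactly. Their poses are not given: they have to be found in the camera images.
- jig: Fixed phone test jig: aluminium base 340 x 104 x 12 mm, steel rails (24 mm high) along both long sides. Origin: centre of its underside, on the bench. Its x axis is the push direction, towards the grey contact block (38 x 90 mm, 56 mm high, inner face at x = +126 mm, pins 5 mm proud). The resting sled's front edge is at x = +50 mm.
- sled (a joint): Travel in m of the black sprung sled along the jig's +x: 0 at rest (held back by its spring), 0.065 fully in at its stop. The spring needs about 3 N to start and 9 N at full stroke, and returns the sled when released. The sled carries a clamped phone (top 40 mm above the bench).
- push_face (a point): Centre of the outer (-x) face of the sled's upright black palm plate, 55 mm above the bench; moves with the sled. The plate is 86 mm wide, 12 mm thick, from 14 to 80 mm above the bench, and square to the jig's x axis. At rest this face is at x = -114 mm in the jig's frame.
- tin: The tin to clear: upright round aluminium tin 75 mm high, body 44 mm diameter, lid 46 mm diameter (top 17 mm). It stands on the jig's base plate in the gap between the sled and contact block. Origin: centre of its underside; z axis up through the lid.
- tray: Shallow open empty grey tray, fixed to the bench, 140 x 120 mm outside and 20 mm high, walls and floor about 4 to 5 mm thick. Origin: centre of its underside; x axis along the 140 mm side. It lies at one side of the jig; a stack of black phones (146 x 72 x 24 mm) lies at the other.
- spare_tin: Bystander: another tin of the same shape and size, standing on the bare bench. Origin: centre of its underside.
- dispenser: Bystander: clear round bottle with a pump top, 68 mm diameter, 125 mm high, standing on the bench. Origin: centre of its underside.
- spool: Bystander: solder spool standing on its flange, 60 mm diameter, 48 mm high. Origin: centre of its underside.
Mind the look-alikes: they are no part of the job. Leave any yellow look-alike of the tray alone.

How it is judged:
On the way, in this order (a step that is already met when the one before it is completed fails the run):
1. the tin stands upright in the tray, released (x of tin in the frame of tray between -0.06 and 0.06 m and y of tin in the frame of tray between -0.05 and 0.05 m and z of tin in the frame of tray below 0.012 m and angle between tin's own z axis and vertical below 0.15 rad and linear speed of tin below 0.03 m/s and contact force between tin and the fingers below 0.1 N), for 0.2 s.
2. the sled is pushed fully in to its stop and kept there (value of joint sled above 0.06 m), for 0.5 s.
At the end, for the whole second after the job is handed in: After the tin was cleared, the sled was kept beyond 60 of its 65 mm for 0.5 s. Now it is back at rest (under 6 mm), and the tin stands still and upright (0.15 rad) on the tray floor, its centre within 60 mm (tray x) and 50 mm (tray y) of the tray centre (x of tin in the frame of tray between -0.06 and 0.06 m and y of tin in the frame of tray between -0.05 and 0.05 m and z of tin in the frame of tray below 0.012 m and angle between tin's own z axis and vertical below 0.15 rad and linear speed of tin below 0.03 m/s and value of joint sled below 0.006 m and velocity of joint sled below 0.02 m/s); the robot touches nothing.
It fails at once if the spare tin is knocked over (angle between spare_tin's own z axis and vertical above 0.6 rad).
It fails at once if the dispenser bottle is knocked over (angle between dispenser's own z axis and vertical above 0.6 rad).
It fails at once if the spool is knocked over (angle between spool's own z axis and vertical above 0.6 rad).
It fails at once if the tin to be cleared is knocked over (angle between tin's own z axis and vertical above 0.6 rad).
It also fails if it takes over 61 s, if anything falls off the work surface, if the arm or the gripper's body presses on something with over 40 N, if the wrist force passes 120 N, or if a joint passes its speed limit or range.

## Working session

There is one attempt and no reset: what is moved stays moved. The work goes in short steps, Python scripts to look and compute and a tool call to move; the robot and the scene stay as the last step left them, time stands still between calls to the robot, and variables do not carry over. Pictures are saved under pics/ and viewed, at most 10 in all, crops included, and the job is handed in when it is done.

Besides the shell and the picture viewer there is one more tool, called after "Call:" as name(argument=value, ...) on one line, values as JSON. send_rows: Moves the arm, as the interface text tells. Its arguments: {"type":"object","properties":{"steps":{"type":"string"}},"required":["steps"]}

```bash
mkdir -p pics; python3 - <<'E'
from workcell import *
import cv2, numpy as np
o=get_obs();print(o)
for n in("scene","top"):
    c=camera(n);np.savez(n+".npz",**c);cv2.imwrite(f"pics/{n}0.png",c["frame"][:,:,::-1])
    print(n,c["camera_matrix"].round(1).tolist(),c["extrinsics"].round(3).tolist())
E
```

```text
{'clock': 0.0, 'joint_pos': array([-1.34299383e+00,  2.41414633e-01,  3.70145025e-03,  1.33516760e+00,
       -2.19028915e-05,  1.57079887e+00]), 'joint_vel': array([-0.00066139, -0.00220839,  0.00091213, -0.00109936,  0.00189218,
        0.00020827]), 'tau': array([ 7.50406143e-04, -3.72318041e+01,  2.52406955e+01,  1.71390432e-02,
        1.12504629e-04, -9.12484893e-06]), 'eef_pos': array([ 0.11276981, -0.48646982,  0.23040342]), 'tool_rot': array([ 9.93519866e-01,  1.13653813e-01, -1.29336326e-04, -1.03422959e-03]), 'ft_force': array([-0.11326488,  0.18282404, -1.13778732]), 'ft_torque': array([ 0.02649032,  0.03624322, -0.03053382]), 'grasp_force': 0.0, 'grip_width': 0.08504643344614773}
scene [[455.9, 0.0, 265.4], [0.0, 455.9, 192.6], [0.0, 0.0, 1.0]] [[-0.649, 0.76, -0.016, 0.328], [0.492, 0.404, -0.772, -0.2], [-0.58, -0.509, -0.636, 1.527], [0.0, 0.0, 0.0, 1.0]]
top [[428.5, 0.0, 258.4], [0.0, 428.5, 195.3], [0.0, 0.0, 1.0]] [[0.001, -1.0, 0.006, -0.019], [-0.987, -0.002, -0.16, 0.538], [0.16, -0.006, -0.987, 1.148], [0.0, 0.0, 0.0, 1.0]]
```

View pics/scene0.png

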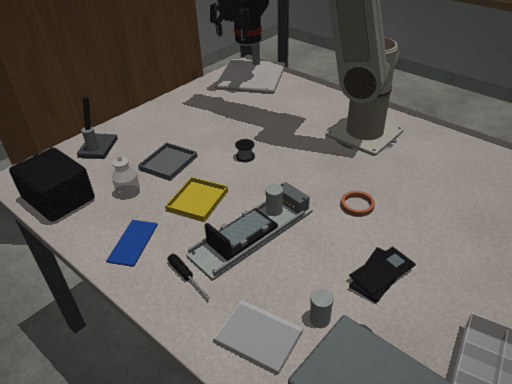

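View pics/top0.png

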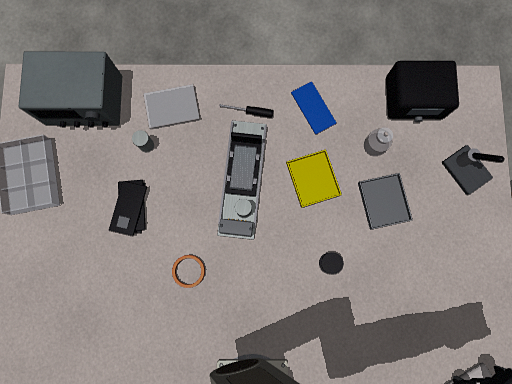

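The scene shows the tin at (274,200) in the jig gap and the spare tin at (320,308) on the bare bench. In the top view:
- **Tins:** the tin is at (244,207) between the sled and the contact block (block at (236,228)). The one at (143,140) is the spare, on bare bench.
- **Trays:** dark grey at (385,202), yellow at (314,178), plus a pale lid at (172,106) and a compartment box at (30,175). The dark grey one at (385,202) fits: open, grey, about 52 px or 140 mm long, and on the opposite side from the phones at (128,207).

I'll confirm this with one enlarged crop and measure.

```bash
cat > h.py <<'E'
import numpy as np, cv2
def load(n):
    c=np.load(n+".npz"); return c["frame"],c["range_z"],c["camera_matrix"],c["extrinsics"]
def cloud(n):
    f,d,K,E=load(n); v,u=np.indices(d.shape)
    p=np.stack([(u-K[0,2])/K[0,0]*d,(v-K[1,2])/K[1,1]*d,d],-1)
    w=(p-E[:3,3])@E[:3,:3]; w[d==0]=np.nan
    return f,w
def ray(n,u,v,z):
    f,d,K,E=load(n); R=E[:3,:3]; o=-R.T@E[:3,3]
    r=R.T@np.linalg.inv(K)@[u,v,1]; return o+r*(z-o[2])/r[2]
E
python3 - <<'E'
from h import *
f,w=cloud("top")
cv2.imwrite("pics/crop.png",cv2.resize(f[110:245,205:420,::-1],None,fx=3.7,fy=3.7,interpolation=cv2.INTER_CUBIC))
def rect(m,name,z):
    n,l,s,_=cv2.connectedComponentsWithStats(m.astype(np.uint8)); i=1+s[1:,4].argmax(); mm=l==i
    P=w[mm]; P=P[~np.isnan(P[:,0])]
    pts=np.array([ray("top",u,v,z)[:2] for v,u in np.argwhere(mm)],np.float32)
    r=cv2.minAreaRect(pts*1000); print(name,s[i],"rect mm",r,"z med",np.median(P[:,2]).round(4),"mean",P.mean(0).round(4)); return mm
V,U=np.indices(f.shape[:2])
def win(a,b,c,d): return (U>=a)&(U<b)&(V>=c)&(V<d)
z=w[...,2]
rect(win(355,415,170,232)&(z>0.013)&(z<0.03),"tray rim",0.02)
rect(win(215,270,115,242)&(z>0.006),"jig",0.018)
rect(win(215,270,190,230)&(z>0.078),"tin lid",0.087)
rect(win(215,270,215,242)&(z>0.045)&(z<.065),"block",0.056)
rect(win(215,270,115,160)&(z>0.06),"plate top",0.08)
rect(win(125,160,120,160)&(z>0.065),"spare",0.075)
rect(win(315,350,245,280)&(z>0.035),"spool",0.048)
rect(win(360,400,120,160)&(z>0.04),"disp",0.1)
print(np.nanmedian(z[60:64,200:210]),np.nanmedian(z[250:260,230:300]))
E
```

```text
tray rim [359 173  54  57 322] rect mm ((527.5777587890625, -376.3329772949219), (140.0245819091797, 123.25082397460938), 12.310531616210938) z med 0.0196 mean [ 0.529  -0.3782  0.0194]
jig [ 217  121   50  119 4240] rect mm ((591.6552124023438, 30.508148193359375), (107.4532241821289, 337.8797302246094), 83.75050354003906) z med 0.0352 mean [0.5844 0.029  0.0361]
tin lid [235 199  17  17 234] rect mm ((499.5860595703125, 23.51369857788086), (43.01277542114258, 42.661216735839844), 0.20608177781105042) z med 0.0873 mean [0.4995 0.024  0.0872]
block [219 219  34  17 465] rect mm ((448.3146057128906, 44.654354095458984), (89.39222717285156, 38.102622985839844), 83.7244644165039) z med 0.056 mean [0.4484 0.0447 0.0561]
plate top [231 132  31  10 184] rect mm ((696.5914306640625, 16.918048858642578), (84.7344970703125, 17.94034194946289), 83.59544372558594) z med 0.0787 mean [0.698  0.0171 0.0769]
spare [132 130  17  17 225] rect mm ((692.132080078125, 308.6394348144531), (46.82733917236328, 42.744781494140625), 45.44614791870117) z med 0.0748 mean [0.6923 0.309  0.0745]
spool [321 252  23  23 394] rect mm ((351.9785461425781, -217.41026306152344), (58.16419982910156, 57.82157516479492), 44.4875373840332) z med 0.0482 mean [ 0.3524 -0.2167  0.0482]
disp [366 127  27  27 533] rect mm ((680.433837890625, -345.97125244140625), (67.19947814941406, 77.08538055419922), 13.01131820678711) z med 0.0778 mean [ 0.6858 -0.3497  0.0837]
-0.7477324754481443 9.973961616385391e-05
```

View pics/crop.png

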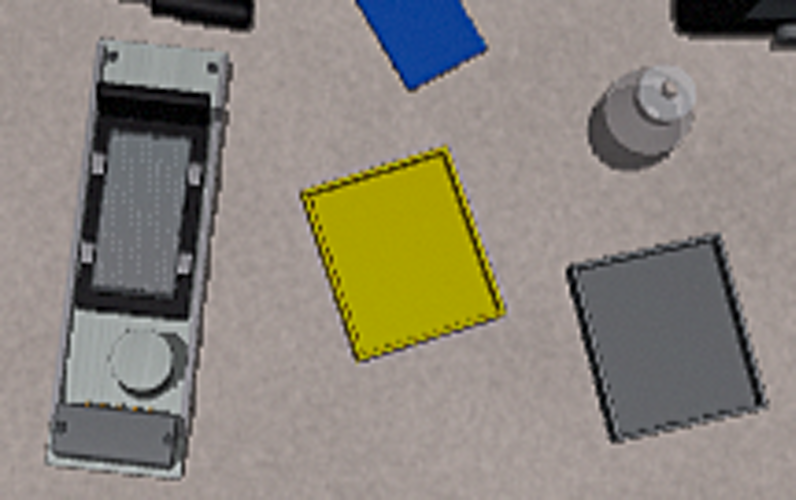

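The crop confirms it: the empty grey tray is at the right (crop 665,340), the yellow look-alike at (400,255), and the tin at (145,362) in front of the contact block. Sizes and heights agree with the description: lid at 87 mm, tray 140x123 mm, block 89x38 mm.

In world coordinates, the tin is at (0.4995, 0.0237), the tray at (0.528, -0.376) and the jig centre at (0.591, 0.0295). The push direction is (-0.994, 0.110), which puts the push face near (0.704, 0.017).

Now moving towards the tin.

Call:
send_rows(steps="1 0.026 0.034 0 0 0 -0.06;1 0.026 0.034 0 0 0 -0.06;1 0.026 0.034 0 0 0 0;1 0.026 0.034 0 0 0 0;1 0.026 0.034 0 0 0 0")

```text
clock: 0.52
eef_pos: [0.2399, -0.3198, 0.2309]
tool_rot: [0.999, 0.053, -0.0, -0.0]
ft_force: [0.6, -1.3, 1.1]
grip_width: 0.0855
grasp_force: 0.0
```

```bash
python3 -c "
from workcell import *
o=get_obs();print(o['joint_pos'],o['eef_pos'],o['tool_rot'],o['clock'])"
```

```text
[-9.27373137e-01  4.24243968e-02 -2.30344284e-01  1.29869471e+00
  1.99965158e-04  2.10762377e+00] [ 0.23986532 -0.31977119  0.23091778] [ 9.98579946e-01  5.32726050e-02 -1.02525632e-04 -3.32757842e-04] 0.5167
```

Call:
send_rows(steps="1 0.026 0.034 0 0 0 0;1 0.026 0.034 0 0 0 0;1 0.026 0.034 0 0 0 0;1 0.026 0.034 0 0 0 0;1 0.026 0.034 0 0 0 0")

```text
clock: 0.93
eef_pos: [0.3665, -0.1541, 0.2312]
tool_rot: [0.999, 0.054, -0.0, 0.0]
ft_force: [1.2, -0.6, -0.2]
grip_width: 0.0852
grasp_force: 0.0
```

Call:
send_rows(steps="1 0.026 0.034 0 0 0 0;1 0.026 0.034 0 0 0 0;1 0.026 0.034 0 0 0 0;1 0.026 0.034 0 0 0 0;1 0.023 0.034 -0.02 0 0 0")

```text
clock: 1.35
eef_pos: [0.4917, 0.0097, 0.2156]
tool_rot: [0.999, 0.054, 0.003, 0.0]
ft_force: [1.5, -0.5, 1.4]
grip_width: 0.0854
grasp_force: 0.0
```

Call:
send_rows(steps="1 0 0 -0.02 0 0 0;1 0 0 -0.02 0 0 0;1 0 0 -0.02 0 0 0;1 0 0 0 0 0 0;1 0 0 0 0 0 0")

```text
clock: 1.77
eef_pos: [0.487, 0.0074, 0.152]
tool_rot: [0.999, 0.054, -0.002, -0.0]
ft_force: [0.6, -0.6, -0.2]
grip_width: 0.0853
grasp_force: 0.0
```

```bash
python3 - <<'E'
from workcell import *
import cv2
o=get_obs();print(o['joint_pos'],o['eef_pos'],o['tool_rot'],o['clock'])
c=camera("wrist");print(c["T_tool_cam"].round(3));cv2.imwrite("pics/w1.png",c["frame"][:,:,::-1])
import numpy as np
from scipy.spatial.transform import Rotation as R
d=c["range_z"];K=c["camera_matrix"];v,u=np.indices(d.shape)
p=np.stack([(u-K[0,2])/K[0,0]*d,(v-K[1,2])/K[1,1]*d,d],-1)
T=c["T_tool_cam"];p=p@T[:3,:3].T+T[:3,3];w=R.from_quat(o['tool_rot']).apply(p.reshape(-1,3))+o['eef_pos'];
m=(d.ravel()>0)&(abs(w[:,2]-.087)<.008)&(np.hypot(w[:,0]-.5,w[:,1]-.024)<.035)
q=w[m];print(m.sum(),np.median(q,0));print(cv2.minEnclosingCircle((q[:,:2]*1000).astype(np.float32)))
E
```

```text
[ 1.51578205e-02  2.68820736e-01 -1.70994692e-01  1.13476367e+00
 -3.30847650e-05  3.04878539e+00] [0.4869868  0.00737218 0.15197722] [ 9.98541509e-01  5.39562604e-02 -1.89059884e-03 -5.68840453e-05] 1.7667
[[-0.001 -0.956 -0.295  0.075]
 [ 1.    -0.    -0.001  0.001]
 [ 0.001 -0.295  0.956 -0.143]
 [ 0.     0.     0.     1.   ]]
2675 [0.50263427 0.02360984 0.0870031 ]
((501.1678771972656, 23.570796966552734), 22.843917846679688)
```

View pics/w1.png

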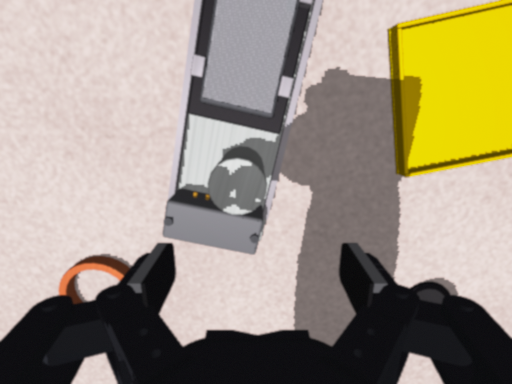

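The wrist view shows the tin lid at (238,185), between the block and the sled. It measures a 22.8 mm radius at height 87 mm, centred at (0.501, 0.0236), which agrees with the top view. Next I'll centre over it and descend.

Call:
send_rows(steps="1 0.007 0.008 0 0 0 0;1 0.0065 0.008 0 0 0 0;1 0 0 0 0 0 0;1 0 0 0 0 0 0;1 0 0 0 0 0 0")

```text
clock: 2.23
eef_pos: [0.5021, 0.0235, 0.1535]
tool_rot: [0.999, 0.054, 0.0, 0.0]
ft_force: [0.7, 0.1, -0.3]
grip_width: 0.0854
grasp_force: 0.0
```

Call:
send_rows(steps="1 -0.001 0 -0.02 0 0 0;1 0 0 -0.025 0 0 0;1 0 0 -0.025 0 0 0;1 0 0 -0.025 0 0 0;1 0 0 0 0 0 0")

```text
clock: 2.65
eef_pos: [0.4966, 0.0229, 0.0538]
tool_rot: [0.999, 0.054, -0.005, 0.0]
ft_force: [-1.4, -1.3, -0.5]
grip_width: 0.0852
grasp_force: 0.0
```

Call:
send_rows(steps="1 0 0 -0.01 0 0 0;1 0 0 -0.01 0 0 0;1 0 0 0 0 0 0;1 0 0 0 0 0 0;1 0 0 0 0 0 0")

```text
clock: 3.07
eef_pos: [0.5016, 0.0234, 0.039]
tool_rot: [0.999, 0.054, 0.001, 0.0]
ft_force: [-1.3, 0.1, 1.3]
grip_width: 0.0856
grasp_force: 0.0
```

Call:
send_rows(steps="-1 0 0 0 0 0 0;-1 0 0 0 0 0 0;-1 0 0 0 0 0 0;-1 0 0 0 0 0 0;-1 0 0 0 0 0 0")

```text
clock: 3.48
eef_pos: [0.5012, 0.0235, 0.0388]
tool_rot: [0.999, 0.054, 0.001, -0.0]
ft_force: [-1.5, 0.0, 5.1]
grip_width: 0.0443
grasp_force: 60.1
```

Call:
send_rows(steps="-1 0 0 0 0 0 0;-1 0 0 0 0 0 0;-1 0 0 0 0 0 0;-1 0 0 0 0 0 0;-1 0 0 0 0 0 0")

```text
clock: 3.9
eef_pos: [0.5012, 0.0235, 0.0387]
tool_rot: [0.999, 0.054, 0.001, -0.0]
ft_force: [-1.4, 0.8, 4.8]
grip_width: 0.0441
grasp_force: 60.1
```

Call:
send_rows(steps="-1 0 0 0.015 0 0 0;-1 0 0 0.03 0 0 0;-1 0 0 0.035 0 0 0;-1 0 0 0.035 0 0 0;-1 0 0 0.025 0 0 0")

```text
clock: 4.32
eef_pos: [0.5012, 0.0232, 0.1805]
tool_rot: [0.999, 0.054, 0.001, 0.0]
ft_force: [1.2, 1.0, -0.7]
grip_width: 0.044
grasp_force: 61.1
```

Call:
send_rows(steps="-1 0.001 -0.015 0 0 0 0;-1 0.002 -0.03 0 0 0 0;-1 0.002 -0.035 0 0 0 0;-1 0.003 -0.035 0 0 0 0;-1 0.003 -0.035 0 0 0 0")

```text
clock: 4.73
eef_pos: [0.5113, -0.1279, 0.1777]
tool_rot: [0.999, 0.054, -0.0, -0.0]
ft_force: [0.4, 0.4, -1.1]
grip_width: 0.0441
grasp_force: 61.1
```

Call:
send_rows(steps="-1 0.003 -0.035 0 0 0 0;-1 0.003 -0.035 0 0 0 0;-1 0.003 -0.035 0 0 0 0;-1 0.003 -0.035 0 0 0 0;-1 0.003 -0.035 0 0 0 0")

```text
clock: 5.15
eef_pos: [0.5262, -0.3034, 0.1773]
tool_rot: [0.999, 0.054, -0.001, -0.0]
ft_force: [0.8, 0.2, -1.6]
grip_width: 0.0438
grasp_force: 61.1
```

Call:
send_rows(steps="-1 0 -0.03 0 0 0 0;-1 0 -0.025 0 0 0 0;-1 0 -0.015 0 0 0 0;-1 0 0 0 0 0 0;-1 0 0 0 0 0 0")

```text
clock: 5.57
eef_pos: [0.526, -0.3722, 0.1768]
tool_rot: [0.999, 0.053, -0.001, -0.001]
ft_force: [0.5, 0.1, -0.7]
grip_width: 0.0442
grasp_force: 61.2
```

Call:
send_rows(steps="-1 0 0 -0.03 0 0 0;-1 0 0 -0.035 0 0 0;-1 0 0 -0.03 0 0 0;-1 0 0 -0.025 0 0 0;-1 0 0 -0.01 0 0 0")

```text
clock: 5.98
eef_pos: [0.5242, -0.3681, 0.0434]
tool_rot: [0.998, 0.055, -0.003, -0.003]
ft_force: [-0.1, 1.0, -1.2]
grip_width: 0.0441
grasp_force: 61.3
```

Call:
send_rows(steps="-1 0 0 0 0 0 0;-1 0 0 0 0 0 0;-1 0 0 -0.005 0 0 0;-1 0 0 -0.003 0 0 0;-1 0 0 -0.002 0 0 0")

```text
clock: 6.4
eef_pos: [0.5276, -0.3722, 0.0394]
tool_rot: [0.999, 0.054, 0.001, 0.001]
ft_force: [-0.4, 0.2, -0.2]
grip_width: 0.0442
grasp_force: 61.2
```

Call:
send_rows(steps="-1 0 0 -0.002 0 0 0;-1 0 0 -0.001 0 0 0;-1 0 0 0 0 0 0;-1 0 0 0 0 0 0;-1 0 0 0 0 0 0")

```text
clock: 6.82
eef_pos: [0.5268, -0.3718, 0.0352]
tool_rot: [0.999, 0.054, 0.0, 0.0]
ft_force: [0.1, 0.0, -0.9]
grip_width: 0.0442
grasp_force: 61.2
```

Call:
send_rows(steps="-1 0 0 -0.002 0 0 0;-1 0 0 -0.001 0 0 0;-1 0 0 -0.001 0 0 0;-1 0 0 0 0 0 0;-1 0 0 0 0 0 0")

```text
clock: 7.23
eef_pos: [0.5267, -0.3717, 0.031]
tool_rot: [0.999, 0.054, -0.0, -0.0]
ft_force: [-0.2, 0.3, -1.4]
grip_width: 0.0443
grasp_force: 61.3
```

Call:
send_rows(steps="-1 0 0 -0.001 0 0 0;-1 0 0 0 0 0 0;-1 0 0 -0.001 0 0 0;-1 0 0 0 0 0 0;-1 0 0 0 0 0 0")

```text
clock: 7.65
eef_pos: [0.527, -0.3716, 0.0308]
tool_rot: [0.999, 0.054, 0.0, 0.0]
ft_force: [-3.3, 2.6, 8.3]
grip_width: 0.0437
grasp_force: 61.6
```

Contact with the tray floor: 8 N at the expected height. Releasing and retreating.

Call:
send_rows(steps="0.3 0 0 0 0 0 0;0.6 0 0 0 0 0 0;1 0 0 0 0 0 0;1 0 0 0 0 0 0;1 0 0 0 0 0 0")

```text
clock: 8.07
eef_pos: [0.5266, -0.3716, 0.0286]
tool_rot: [0.999, 0.054, -0.0, -0.0]
ft_force: [0.4, -0.1, -0.0]
grip_width: 0.0853
grasp_force: 0.0
```

Call:
send_rows(steps="1 0 0 0 0 0 0;1 0 0 0 0 0 0;1 0 0 0.01 0 0 0;1 0 0 0.03 0 0 0;1 0 0 0.035 0 0 0")

```text
clock: 8.48
eef_pos: [0.5248, -0.3703, 0.1024]
tool_rot: [0.999, 0.054, -0.003, -0.002]
ft_force: [0.5, -0.2, -1.0]
grip_width: 0.0853
grasp_force: 0.0
```

Call:
send_rows(steps="1 0 0 0.035 0 0 0.1;1 0 0 0.035 0 0 0.12;1 0 0 0.005 0 0 0.12;1 0 0 0 0 0 0.12;1 0 0 0 0 0 0.12")

```text
clock: 8.9
eef_pos: [0.5275, -0.3722, 0.1818]
tool_rot: [0.94, 0.34, 0.001, 0.002]
ft_force: [0.1, -0.4, 0.9]
grip_width: 0.0857
grasp_force: 0.0
```

```bash
python3 - <<'E'
from workcell import *
import numpy as np,cv2
c=camera("top");np.savez("top2.npz",**c);cv2.imwrite("pics/top2.png",cv2.resize(c["frame"][110:270,110:430,::-1],None,fx=2.4,fy=2.4))
from h import *
f,w=cloud("top2");z=w[...,2]
m=(abs(z-.079)<.01)&(np.hypot(w[...,0]-.527,w[...,1]+.372)<.045)
q=w[m];print(m.sum(),np.median(q,0),cv2.minEnclosingCircle((q[:,:2]*1000).astype(np.float32)))
E
```

```text
135 [ 0.53163773 -0.36121994  0.07937669] ((526.576171875, -369.02496337890625), 22.888338088989258)
```

View pics/top2.png

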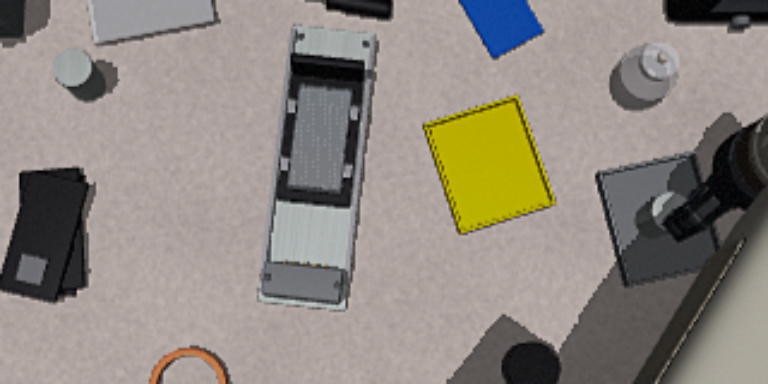

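The tin now stands upright in the tray at crop (670,215): lid centre (0.527, -0.369), height 79 mm. That matches a tin on the tray floor. The jig gap is clear.

Next, I'll straddle the palm plate with the fingers closing along the push axis and draw the sled in with the outer finger.

Call:
send_rows(steps="1 0.013 0.03 0 0 0 0.11;1 0.013 0.03 0 0 0 0.11;1 0.013 0.03 0 0 0 0.11;1 0.013 0.03 0 0 0 0.11;1 0.013 0.03 0 0 0 0.11")

```text
clock: 9.37
eef_pos: [0.592, -0.2204, 0.1796]
tool_rot: [0.814, 0.581, 0.0, 0.0]
ft_force: [0.6, 0.1, 0.2]
grip_width: 0.0854
grasp_force: 0.0
```

Call:
send_rows(steps="1 0.013 0.03 0 0 0 0.11;1 0.013 0.03 0 0 0 0.106;1 0.013 0.03 0 0 0 0;1 0.013 0.03 0 0 0 0;1 0.013 0.03 0 0 0 0")

```text
clock: 9.78
eef_pos: [0.6571, -0.0701, 0.1796]
tool_rot: [0.748, 0.664, 0.0, 0.0]
ft_force: [0.5, -0.5, -0.8]
grip_width: 0.0854
grasp_force: 0.0
```

Call:
send_rows(steps="1 0.01 0.03 0 0 0 0;1 0.01 0.03 0 0 0 0;1 0.01 0.03 0 0 0 0;1 0 0 0 0 0 0;1 0 0 0 0 0 0")

```text
clock: 10.2
eef_pos: [0.6869, 0.0205, 0.179]
tool_rot: [0.747, 0.665, -0.0, -0.0]
ft_force: [0.0, -1.1, -0.5]
grip_width: 0.085
grasp_force: 0.0
```

```bash
python3 - <<'E'
from workcell import *
import cv2
o=get_obs();print(o['joint_pos'],o['eef_pos'],o['tool_rot'],o['clock'])
c=camera("wrist");cv2.imwrite("pics/w2.png",c["frame"][:,:,::-1])
import numpy as np
from scipy.spatial.transform import Rotation as R
d=c["range_z"];K=c["camera_matrix"];v,u=np.indices(d.shape)
p=np.stack([(u-K[0,2])/K[0,0]*d,(v-K[1,2])/K[1,1]*d,d],-1)
T=c["T_tool_cam"];p=p@T[:3,:3].T+T[:3,3];w=R.from_quat(o['tool_rot']).apply(p.reshape(-1,3))+o['eef_pos'];
m=(d.ravel()>0)&(abs(w[:,2]-.08)<.006)&(np.hypot(w[:,0]-.7,w[:,1]-.017)<.06)
q=w[m];print(m.sum(),np.median(q,0));print(cv2.minAreaRect((q[:,:2]*1000).astype(np.float32)))
E
```

```text
[ 2.99732119e-02  6.51019327e-01  5.04469484e-01  1.42454106e+00
 -2.22219540e-04  1.71611036e+00] [0.68688535 0.02052685 0.17896339] [ 7.46687748e-01  6.65174694e-01 -1.84253964e-04 -9.49142361e-06] 10.2
1206 [0.70166829 0.02145659 0.07959796]
((701.7999267578125, 17.526123046875), (84.60137176513672, 11.846137046813965), 83.9708251953125)
```

View pics/w2.png

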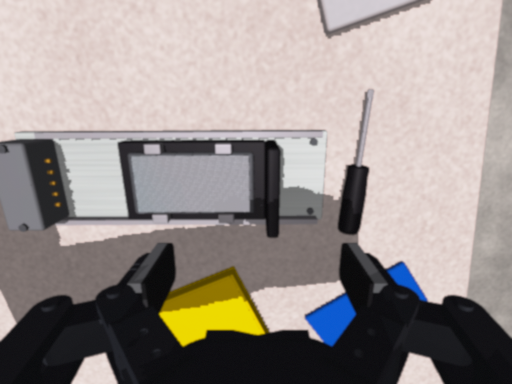

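The wrist view shows the palm plate at (273,190). It measures 84.6x11.8 mm at height 79.6 mm, centred at (0.701, 0.0175). It is clear of the screwdriver at (352,195). Aligning and descending over it.

Call:
send_rows(steps="1 0.008 -0.003 0 0 0 0;1 0.006 0 0 0 0 0;1 0 0 -0.02 0 0 0;1 0 0 -0.025 0 0 0;1 0 0 -0.02 0 0 0")

```text
clock: 10.67
eef_pos: [0.7005, 0.0131, 0.1135]
tool_rot: [0.749, 0.663, -0.0, 0.0]
ft_force: [0.3, 0.7, 0.1]
grip_width: 0.0854
grasp_force: 0.0
```

Call:
send_rows(steps="1 0 0 -0.02 0 0 0;1 0 0 -0.02 0 0 0;1 0 0 -0.01 0 0 0;1 0 0 0 0 0 0;1 0 0 0 0 0 0")

```text
clock: 11.08
eef_pos: [0.7004, 0.0142, 0.0641]
tool_rot: [0.748, 0.664, -0.0, -0.0]
ft_force: [-0.0, 0.3, 0.1]
grip_width: 0.0851
grasp_force: 0.0
```

Call:
send_rows(steps="-0.5 0 0.003 -0.005 0 0 0;-0.5 0 0 0 0 0 0;-0.5 0 0 0 0 0 0;-0.5 0 0 0 0 0 0;-0.5 0 0 0 0 0 0")

```text
clock: 11.5
eef_pos: [0.7012, 0.0185, 0.0598]
tool_rot: [0.747, 0.665, 0.0, 0.0]
ft_force: [-0.1, -0.5, -0.8]
grip_width: 0.0259
grasp_force: 0.0
```

Call:
send_rows(steps="-0.5 -0.005 0.0005 0 0 0 0;-0.5 -0.01 0.001 0 0 0 0;-0.5 -0.01 0.001 0 0 0 0;-0.5 -0.01 0.001 0 0 0 0;-0.5 -0.01 0.001 0 0 0 0")

```text
clock: 11.92
eef_pos: [0.6584, 0.0231, 0.0596]
tool_rot: [0.747, 0.665, 0.003, 0.002]
ft_force: [9.1, -0.3, -4.1]
grip_width: 0.0212
grasp_force: 4.3
```

Call:
send_rows(steps="-0.5 -0.008 0.001 0 0 0 0;-0.5 -0.006 0.001 0 0 0 0;-0.5 0 0 0 0 0 0;-0.5 0 0 0 0 0 0;-0.5 0 0 0 0 0 0")

```text
clock: 12.33
eef_pos: [0.6445, 0.0246, 0.0598]
tool_rot: [0.747, 0.665, 0.002, 0.002]
ft_force: [7.2, -0.8, -3.7]
grip_width: 0.0215
grasp_force: 3.7
```

Call:
send_rows(steps="-0.5 -0.004 0.0005 0 0 0 0;-0.5 -0.004 0.0005 0 0 0 0;-0.5 -0.002 0 0 0 0 0;-0.5 0 0 0 0 0 0;-0.5 0 0 0 0 0 0")

```text
clock: 12.75
eef_pos: [0.635, 0.0256, 0.0598]
tool_rot: [0.747, 0.665, 0.003, 0.003]
ft_force: [7.9, -0.4, -4.0]
grip_width: 0.0214
grasp_force: 4.1
```

Call:
send_rows(steps="-0.5 -0.002 0 0 0 0 0;-0.5 -0.001 0 0 0 0 0;-0.5 0 0 0 0 0 0;-0.5 0 0 0 0 0 0;-0.5 0 0 0 0 0 0")

```text
clock: 13.17
eef_pos: [0.6324, 0.0259, 0.0599]
tool_rot: [0.747, 0.665, 0.003, 0.003]
ft_force: [8.5, 0.2, -4.8]
grip_width: 0.0214
grasp_force: 4.3
```

Call:
send_rows(steps="-0.5 -0.002 0 0 0 0 0;-0.5 -0.001 0 0 0 0 0;-0.5 0 0 0 0 0 0;-0.5 0 0 0 0 0 0;-0.5 0 0 0 0 0 0")

```text
clock: 13.58
eef_pos: [0.6317, 0.0259, 0.0601]
tool_rot: [0.747, 0.665, 0.005, 0.004]
ft_force: [14.0, -0.6, -8.4]
grip_width: 0.0214
grasp_force: 7.0
```

```bash
python3 - <<'E'
from workcell import *
import numpy as np,cv2
c=camera("top");np.savez("top3.npz",**c);cv2.imwrite("pics/top3.png",cv2.resize(c["frame"][110:250,200:280,::-1],None,fx=4,fy=4))
c=camera("scene");np.savez("scene3.npz",**c);cv2.imwrite("pics/scene3.png",cv2.resize(c["frame"][150:290,170:330,::-1],None,fx=4,fy=4))
E
```

```text
(no output)
```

View pics/scene3.png

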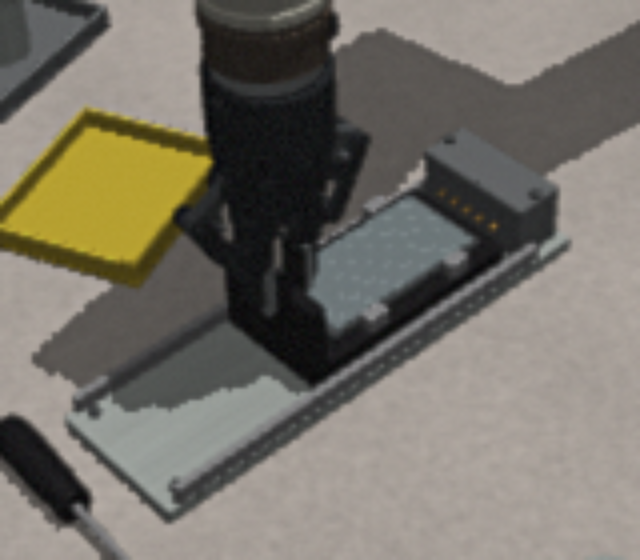

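The sled has reached its stop. In the picture the front edge at (490,255) is against the contact block, the force rises steeply, and the travel works out at about 65 mm. Pressing slightly more and holding for over a second.

Call:
send_rows(steps="-0.5 -0.001 0 0 0 0 0;-0.5 0 0 0 0 0 0;-0.5 0 0 0 0 0 0;-0.5 0 0 0 0 0 0;-0.5 0 0 0 0 0 0")

```text
clock: 14.1
eef_pos: [0.6317, 0.0259, 0.0602]
tool_rot: [0.747, 0.665, 0.005, 0.005]
ft_force: [17.1, -0.6, -10.6]
grip_width: 0.0214
grasp_force: 8.1
```

Call:
send_rows(steps="-0.5 0 0 0 0 0 0;-0.5 0 0 0 0 0 0;-0.5 0 0 0 0 0 0;-0.5 0 0 0 0 0 0;-0.5 0 0 0 0 0 0")

```text
clock: 14.52
eef_pos: [0.6317, 0.0259, 0.0602]
tool_rot: [0.747, 0.665, 0.005, 0.005]
ft_force: [17.4, 0.4, -9.3]
grip_width: 0.0211
grasp_force: 8.1
```

Call:
send_rows(steps="-0.5 0 0 0 0 0 0;-0.5 0 0 0 0 0 0;-0.5 0 0 0 0 0 0;-0.5 0 0 0 0 0 0;-0.5 0 0 0 0 0 0")

```text
clock: 14.93
eef_pos: [0.6317, 0.0259, 0.0601]
tool_rot: [0.747, 0.665, 0.005, 0.005]
ft_force: [16.5, -0.2, -10.5]
grip_width: 0.0214
grasp_force: 8.1
```

Call:
send_rows(steps="-0.5 0.01 -0.001 0 0 0 0;-0.5 0.012 -0.0015 0 0 0 0;-0.5 0.012 -0.0015 0 0 0 0;-0.5 0.012 -0.0015 0 0 0 0;-0.5 0.012 -0.001 0 0 0 0")

```text
clock: 15.35
eef_pos: [0.6847, 0.0198, 0.0602]
tool_rot: [0.747, 0.665, 0.002, 0.001]
ft_force: [1.9, 1.0, 1.6]
grip_width: 0.0209
grasp_force: 0.9
```

Call:
send_rows(steps="-0.5 0.008 -0.001 0 0 0 0;-0.5 0.004 0 0 0 0 0;0.3 0 0 0 0 0 0;1 0 0 0 0 0 0;1 0 0 0 0 0 0")

```text
clock: 15.77
eef_pos: [0.6935, 0.0183, 0.0586]
tool_rot: [0.747, 0.665, -0.001, -0.001]
ft_force: [-0.1, 0.1, 0.2]
grip_width: 0.0571
grasp_force: 0.0
```

Call:
send_rows(steps="1 0 0 0 0 0 0;1 0 0 0.01 0 0 0;1 0 0 0.03 0 0 0;1 0 0 0.035 0 0 0;1 0 0 0.035 0 0 0")

```text
clock: 16.18
eef_pos: [0.6936, 0.0183, 0.1702]
tool_rot: [0.747, 0.665, -0.001, -0.001]
ft_force: [0.6, 0.7, 0.1]
grip_width: 0.0854
grasp_force: 0.0
```

Call:
send_rows(steps="1 0 0 0 0 0 0;1 0 0 0 0 0 0;1 0 0 0 0 0 0;1 0 0 0 0 0 0;1 0 0 0 0 0 0")

```text
clock: 16.6
eef_pos: [0.6936, 0.0183, 0.1672]
tool_rot: [0.747, 0.665, -0.001, -0.001]
ft_force: [0.3, -0.5, -0.3]
grip_width: 0.0859
grasp_force: 0.0
```

```bash
python3 - <<'E'
from workcell import *
import numpy as np,cv2
c=camera("scene");np.savez("scene4.npz",**c);cv2.imwrite("pics/scene4.png",cv2.resize(c["frame"][80:350,70:350,::-1],None,fx=2.2,fy=2.2))
from h import *
from scipy.spatial.transform import Rotation as R
o=get_obs();c=camera("wrist")
d=c["range_z"];K=c["camera_matrix"];v,u=np.indices(d.shape)
p=np.stack([(u-K[0,2])/K[0,0]*d,(v-K[1,2])/K[1,1]*d,d],-1)
T=c["T_tool_cam"];p=p@T[:3,:3].T+T[:3,3];w=R.from_quat(o['tool_rot']).apply(p.reshape(-1,3))+o['eef_pos']
m=(d.ravel()>0)&(abs(w[:,2]-.08)<.006)&(np.hypot(w[:,0]-.68,w[:,1]-.017)<.09)
print(cv2.minAreaRect((w[m][:,:2]*1000).astype(np.float32)))
E
```

```text
((701.88818359375, 16.85028076171875), (85.95755767822266, 11.541288375854492), 83.44544982910156)
```

View pics/scene4.png

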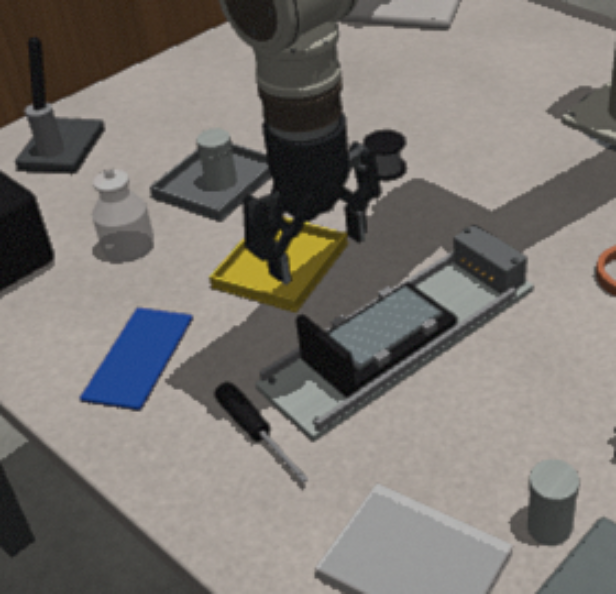

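The tin stands upright in the grey tray at (216,160). The sled plate is back at (0.702, 0.017), as at rest, nothing has tipped and the gripper is clear. Handing in.

```bash
python3 -c "
from workcell import *
print(job_done())"
```

```text
the job is handed in; nothing more can be done
None
```

The tin stands upright and released in the grey tray, the sled was held against its stop for over a second and sprang back to rest, nothing was knocked over, and I handed the job in; the hand-in returned no verdict.

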